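# Close the pressure vessel in its screw clamp

## Task

Close the small pressure vessel that stands in the screw clamp: swing the clamp's arm over the lid until it rests against its stop, then screw the star knob down (clockwise) until you feel the screw bite on the lid and the resistance jump, and from there give it one sixth of a turn more (60 degrees, one lobe of the knob) to squeeze the seal, no more. Let go of the knob and leave the vials beside the clamp standing where they are.

Things in the scene. Friction and masses are not known exactly. Their poses are not given: they have to be found in the camera images.
- clamp: Grey base plate of the clamp, 205 x 112 mm, 18 mm high, fixed. Origin: on the bench below the vessel's vertical axis; z up; +x points from the vessel's axis to the steel post (22 mm thick), which stands at x = 90 mm. The plate runs from x = -68 to 138 mm, y = -56 to 56 mm.
- pivot_top (a point): Top of the swing arm's hub on the post axis, 90 mm from the vessel's axis, 139 mm above the bench; the cap nut on it reaches up to 151 mm.
- swing_arm (a joint): Angle (rad) of the dark steel swing arm about the post. 0: against its stop, pointing along the clamp's -x, the screw above the middle of the lid; grows anticlockwise seen from above, to 1.5. Starts 0.6 to 1.3. Stays where left (friction 0.4 N m, some 5 N at the knob); turning the knob clockwise presses the arm to its stop.
- star_knob: Black star knob on the screw at the arm's free end, 28 mm high (14 above, 14 below the origin), 46 mm over its six lobes, 42 mm across flats (each pad on two neighbouring lobes). Origin: on the vertical screw axis, 173 to 174 mm above the bench at the start. One lobe points along its x axis, then one every 60 degrees; its y axis crosses a pair of flats.
- screw_boss (a point): Top of the arm's boss on the screw axis, 139 mm high, 90 mm from the post axis (brass nut up to 143 mm). The screw sinks 10 mm per clockwise turn. It runs with 0.13 N m until its swivel foot meets the lid, 1.1 to 3.3 rad from the start (cannot be seen beforehand). There the torque jumps within 0.3 rad to 0.4 N m (the bite), then climbs only 0.05 N m per rad. It stays where left.
- vessel: Steel pressure vessel, 72 mm over its flange, standing fixed in the seat of the clamp, its steel lid (68 mm, with a flat 41 mm boss in the middle, boss top 101 to 103 mm above the bench) on a black seal ring. Origin: same point as the clamp's.
- vial_0: Sample vial, 23 mm thick, 52 mm high, standing loose on the bench on the clamp's +y side. Origin: centre of its underside.
- vial_1: The second such vial, next to the first. Origin: centre of its underside.
Mind the look-alikes: they are no part of the job. What is shaped like the vial_0 but yellow is not meant.

How it is judged:
On the way, in this order (a step that is already met when the one before it is completed fails the run):
1. the arm is over the vessel at its stop (value of joint swing_arm below 0.05 rad), for 0.2 s.
2. the screw bears on the lid (contact force between star_knob and vessel above 25 N), for 0.1 s.
At the end, for the whole second after the job is handed in: The arm is at its stop over the lid (within 0.05 rad), the screw presses the lid with 46 to 73 N, which is what about 0.5 to 1.5 rad (30 to 85 degrees) past the bite gives (some 60 N at 60 degrees), the knob is at rest and both vials stand upright (value of joint swing_arm below 0.05 rad and contact force between star_knob and vessel between 46 and 73 N and linear speed of star_knob below 0.01 m/s and angle between each of vial_0, vial_1's own z axis and vertical below 0.2 rad); the robot touches nothing.
It fails at once if the seal is overtightened (over 85 N on the lid, about 115 degrees past the bite) (contact force between star_knob and vessel above 85 N).
It fails at once if a vial beside the clamp is pushed away (more than 25 mm) (distance of any of vial_0, vial_1 from where it was at the start of the episode above 0.025 m).
It also fails if it takes over 72 s, if anything falls off the work surface, if the arm or the gripper's body presses on something with over 40 N, if the wrist force passes 120 N, or if a joint passes its speed limit or range.

## Robot

A 6-joint arm with a two-finger parallel gripper is mounted at the origin on a cart in front of the work surface, level with it; the furniture and walls round the work are solid. World frame = base frame: x ahead of the robot, y to its left, z up, the work surface at z = 0. Lengths are in m, angles in rad, forces in N, time in s.
With the tool pointing down it reaches from about 0.375 to 0.975 m from the base axis. Payload 3.8 kg.
Tool frame: the origin (TCP) lies midway between the tips of the shut fingers; the grasp point (between the pads) lies 19 mm behind it; z points along the fingers, y is the line along which they close (so a half turn about z gives the same grasp; the last joint's range is limited). The gripper opens to 85 mm and grips with 20 to 120 N. Pads are 22 mm wide; open, the fingers measure 114 mm over their backs; the gripper's body (76 mm by 85 mm) begins 54 mm behind the grasp point. The pads swing forward as they close: fully open they stand 13 mm farther back than shut.
Start: joints at [1.276, 0.264, 1.604, -0, 1.274, -0.037], TCP at [0.172, 0.653, 0.231] pointing down, gripper open.
Joint ranges: [-2.63, 2.63], [-0.94, 2.18], [0.31, 2.57], [-1.31, 4.45], [0, 2.66], [-2.55, 2.55]. Speed limits (rad/s): [2.57, 2.57, 3.14, 3.14, 3.14, 3.14].

## Interface

Orientations are given as a rotation vector (axis times angle).
In Python, from workcell import bot gives the robot as it stands.
- The arm moves only by the tool servo_tool, never from a script. Its argument "series" is a list of rows, each a list of 7 numbers: the shift along the world's x, y, z in units of 0.15 m (1.0 is 0.15 m), then the turn, a rotation vector about the world's x, y, z in units of 180 degrees (1.0 is 180 degrees), then the closure, from 0 (fully open) to 1 (shut). A call has 1 to 20 rows; each row is the pose to reach, as a shift and turn from the pose commanded when the call began, turning the shorter way round; what a row does not reach only later rows make up. A row lasts 1/10 s, in which the tool goes at most 50 mm and 8.59 degrees, less where a joint would pass 70% of its speed; a pose out of reach is approached as far as the arm can. A call with a number of a shift or a turn outside -1 to 1 is refused whole. A call with a gripper value outside its range is refused whole. The fingers move at their own pace and stop on an object; "newtons" is the grip in N (left out, the last holds). Time passes only in rows, so rows that repeat a pose let the fingers close. It gives the time, the measured TCP pose, the force, the opening and the grip force at its end, in the units of the state.
- bot.read_state(): the state, without advancing time (a new reading comes with each control period).
- bot.read_camera(name): name is "scene" or "top" or "wrist"; returns the picture (420x560x3 uint8, red, green, blue); there is no depth.
- bot.camera_info(name): a dict with "vertical_fov" (degrees; the focal length in pixels is half the picture's height over the tangent of half this angle, whatever the lens; pixels are square), "cx", "cy" (the principal point, pixels), "R" (3x3) and "t" (3): a world point X has camera coordinates R X + t. Camera axes: x right, y down, z forward; pixel columns grow to the right and rows downward; lengths in m; the calibration is good to about 2 mm. The wrist camera is an equidistant fisheye: a pixel r from the principal point sees the ray r / f radians off the axis. A picture is of the moment at which its call begins: read the wrist's pose just before it. camera_info takes no time and is no camera call; for the wrist camera it gives the pose at the moment of the call.
- bot.finish_job(): hands the job in; it is judged then, once.
Trained networks look in the newest picture that a camera, given by its name, has taken for a name from the list of things; names that differ only in an ending like _2 or _b are one class to them, and where a whole thing is asked for, a point or a joint stands for the part that bears it (a point fixed in the world has none). Each returns a list of dicts, best first, with "score" (0 to 1); they miss things now and then, are a little off and sometimes report something else, mostly with a low value. They report only what shows in the picture. A call takes as long as a camera call. They do not tell look-alikes from the thing itself.
- bot.recognise(target, camera): "box" ([left, top, right, bottom] as shares, 0 to 1, of the picture: columns of its width, rows of its height, round what is visible of it).
- bot.trace(target, camera): "mask" (420x560 bool, what is visible of it) and "box" ([left, top, right, bottom] as shares, 0 to 1, of the picture: columns of its width, rows of its height, round what is visible of it).
- bot.mark_of(target, camera): "at" ([row, column] as shares, 0 to 1, of the picture: columns of its width, rows of its height: a listed point, or the origin of a listed thing).
The state is a dict: "time": time; "q": joint angles; "joint_vel": joint speeds; "joint_torque": joint torques, N m; "tool_pos": TCP position; "tcp_rot": TCP orientation; "wrist_force": force on the tool from outside, world axes, zero at the start; "torque": the same for the moment, N m; "width": opening from 0.0 (shut) to 1.0 (fully open); "grip_force": force on a finger pad.
Only numpy, scipy, OpenCV 4.12 (cv2) and the standard library are available. Lean on these libraries where they do the work, as an engineer would, in place of code of your own. Each camera call takes 0.05 s, during which the arm holds its last target. There are 200 camera calls.

## Working session

There is one attempt and no reset: what is moved stays moved. The work goes in short steps, Python scripts to look and compute and a tool call to move; the robot and the scene stay as the last step left them, time stands still between calls to the robot, and variables do not carry over. Pictures are saved under pics/ and viewed, at most 10 in all, crops included, and the job is handed in when it is done.

Besides the shell and the picture viewer there is one more tool, called after ">>>" by a JSON object that holds its "method" and its "body". servo_tool: Moves the arm, as the interface text tells. Shifts and turns lie within -1 to 1; 1 stands for 0.15 m of shift or 180 degrees of turn. Its arguments: {"type":"object","properties":{"series":{"type":"array","items":{"type":"array","items":{"type":"number"}}},"newtons":{"type":"number"}},"required":["series"]}

```bash
mkdir -p pics
cat > h.py <<'E'
import numpy as np, cv2
from workcell import bot
def ray(cam,u,v,info=None):
    i=info or bot.camera_info(cam); f=210/np.tan(np.radians(i["vertical_fov"]/2))
    R=np.array(i["R"]);t=np.array(i["t"]);d=np.array([u-i["cx"],v-i["cy"]])
    if cam=="wrist":
        r=np.hypot(*d);th=r/f;c=np.r_[d/max(r,1e-9)*np.sin(th),np.cos(th)]
    else: c=np.r_[d/f,1]
    return -R.T@t, R.T@(c/np.linalg.norm(c))
def onplane(cam,u,v,z,info=None):
    o,d=ray(cam,u,v,info); return o+d*(z-o[2])/d[2]
def px(m): return m["at"][1]*560,m["at"][0]*420
E
python3 - <<'E'
from h import *
for c in("top","scene"):
    im=bot.read_camera(c); cv2.imwrite(f"pics/{c}1.png",im[:,:,::-1])
    for n,z in(("star_knob",.1735),("pivot_top",.139),("screw_boss",.139),("clamp",0),("vessel",0),("vial_0",0)):
        for m in bot.mark_of(n,c)[:4]:
            u,v=px(m); print(c,n,round(m["score"],2),round(u),round(v),onplane(c,u,v,z).round(4))
s=bot.read_state();print(s["time"],s["tool_pos"],s["tcp_rot"],s["width"])
E
```

```text
top star_knob 0.66 321 222 [0.5489 0.1022 0.1735]
top pivot_top 0.66 313 185 [0.6325 0.1148 0.139 ]
top screw_boss 0.92 318 223 [0.5508 0.1053 0.139 ]
top clamp 0.72 295 230 [0.5502 0.148  0.    ]
top vessel 0.73 292 227 [0.5568 0.1554 0.    ]
top vial_0 0.53 255 221 [0.5712 0.247  0.    ]
top vial_0 0.47 235 232 [0.5435 0.2942 0.    ]
top vial_0 0.44 254 198 [0.6274 0.2486 0.    ]
scene star_knob 0.66 317 182 [0.5419 0.105  0.1735]
scene star_knob 0.58 312 196 [0.5311 0.1413 0.1735]
scene pivot_top 0.97 266 184 [0.6379 0.1248 0.139 ]
scene pivot_top 0.2 293 264 [0.4906 0.2594 0.139 ]
scene screw_boss 0.84 315 196 [0.5471 0.1024 0.139 ]
scene clamp 0.83 291 268 [0.5535 0.167  0.    ]
scene vessel 0.58 296 266 [0.548  0.1562 0.    ]
scene vial_0 0.78 260 295 [0.5652 0.2526 0.    ]
scene vial_0 0.74 252 320 [0.5455 0.3029 0.    ]
scene vial_0 0.51 235 281 [0.6228 0.2506 0.    ]
0.7 [0.17211523 0.65271508 0.23133993] [4.03826620e-01 3.11548939e+00 1.53610706e-04] 0.9962349236158395
```

Run:
```python
import cv2,numpy as np
a=cv2.imread("pics/top1.png")[150:290,200:380];b=cv2.imread("pics/scene1.png")[130:350,180:400]
cv2.imwrite("pics/c1.png",np.hstack([cv2.resize(a,(400,311)).copy() if 0 else cv2.copyMakeBorder(cv2.resize(a,(400,311),interpolation=2),0,89,0,0,0),cv2.resize(b,(400,400),interpolation=2)]))
```

```text
(no output)
```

View pics/c1.png

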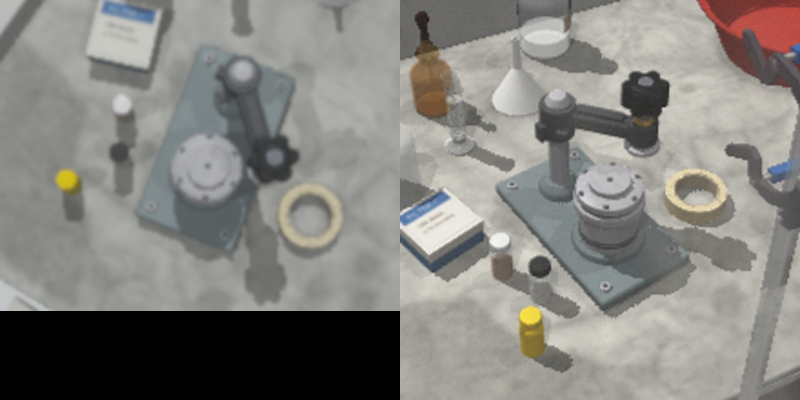

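View pics/scene1.png

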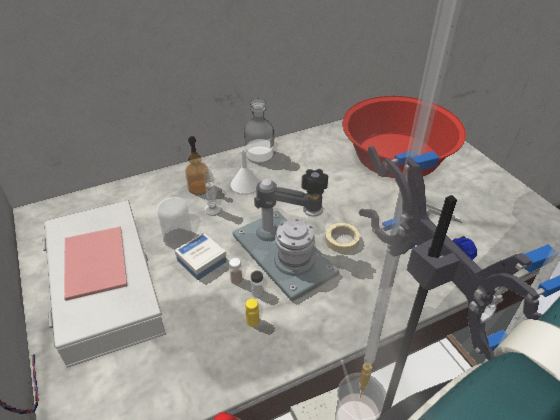

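View pics/top1.png

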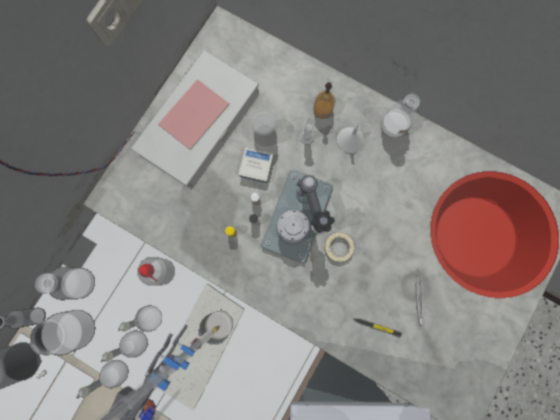

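Run:
```python
from h import *
for c in("top","scene"):
    i=bot.camera_info(c);R=np.array(i["R"]);print(c,(-R.T@np.array(i["t"])).round(3),R.round(3).tolist(),i["vertical_fov"])
    f=210/np.tan(np.radians(i["vertical_fov"]/2))
    for P in([0,0,0],[.172,.653,.231],[.172,.653,.4],[.55,.105,.19],[.55,.105,.4],[.3,.3,0]):
        q=R@P+i["t"];print(P,(q[:2]/q[2]*f+[i["cx"],i["cy"]]).round(),q[2].round(2))
```

```text
top [0.447 0.183 0.959] [[0.009, -1.0, -0.001], [-0.988, -0.009, -0.154], [0.154, 0.003, -0.988]] 55.92379690038904
[0, 0, 0] [361. 477.] 0.88
[0.172, 0.653, 0.231] [  5. 433.] 0.68
[0.172, 0.653, 0.4] [-85. 485.] 0.51
[0.55, 0.105, 0.19] [321. 220.] 0.78
[0.55, 0.105, 0.4] [335. 201.] 0.57
[0.3, 0.3, 0] [230. 336.] 0.93
scene [0.226 0.684 0.703] [[-0.825, -0.564, -0.005], [-0.376, 0.557, -0.741], [0.421, -0.609, -0.672]] 46.81028588927659
[0, 0, 0] [630. 348.] 0.79
[0.172, 0.653, 0.231] [378. 757.] 0.31
[0.172, 0.653, 0.4] [432. 763.] 0.2
[0.55, 0.105, 0.19] [314. 173.] 0.83
[0.55, 0.105, 0.4] [320.  57.] 0.69
[0.3, 0.3, 0] [383. 394.] 0.74
```

Run:
```python
from h import *
im=bot.read_camera("wrist"); cv2.imwrite("pics/w1.png",im[:,:,::-1])
s=cv2.imread("pics/scene1.png")[:, 320:]; t=cv2.imread("pics/top1.png")[270:,0:330]
cv2.imwrite("pics/c2.png",np.hstack([cv2.resize(s,None,fx=1.4,fy=1.4,interpolation=2)[:588],cv2.copyMakeBorder(cv2.resize(t,None,fx=1.4,fy=1.4,interpolation=2),0,588-210,0,0,0)]))
def tri(a,b):
    o1,d1=ray("scene",*a);o2,d2=ray("top",*b)
    k=np.linalg.lstsq(np.c_[d1,-d2],o2-o1,rcond=None)[0];p,q=o1+k[0]*d1,o2+k[1]*d2
    return ((p+q)/2).round(3),np.linalg.norm(p-q).round(3)
print(tri((366,370),(214,331)))
print([onplane("top",*p,0).round(3) for p in((90,215),(320,350),(220,10),(560,190))])
```

```text
(array([0.324, 0.325, 0.082]), np.float64(0.004))
[array([0.583, 0.651, 0.   ]), array([0.27 , 0.089, 0.   ]), array([1.137, 0.35 , 0.   ]), array([ 0.655, -0.507,  0.   ])]
```

View pics/w1.png

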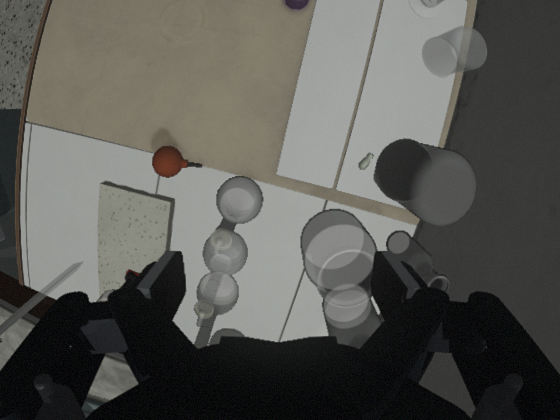

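View pics/c2.png

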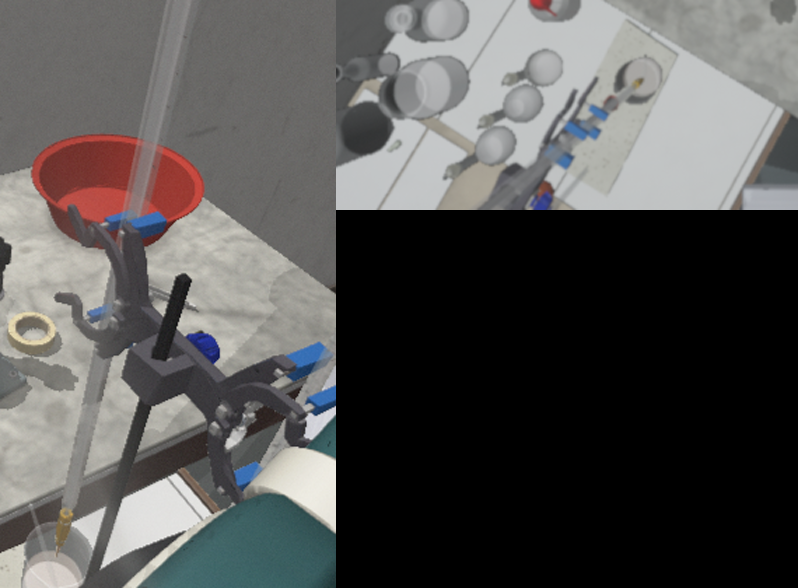

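```bash
cat >> h.py <<'E'
def tri(a,b,ca="scene",cb="top"):
    o1,d1=ray(ca,*a);o2,d2=ray(cb,*b)
    k=np.linalg.lstsq(np.c_[d1,-d2],o2-o1,rcond=None)[0];p,q=o1+k[0]*d1,o2+k[1]*d2
    return ((p+q)/2).round(3),np.linalg.norm(p-q).round(3)
def proj(c,P):
    i=bot.camera_info(c);q=np.array(i["R"])@P+i["t"];f=210/np.tan(np.radians(i["vertical_fov"]/2))
    if c=="wrist":
        r=np.hypot(q[0],q[1]);return np.arctan2(r,q[2])*f*q[:2]/r+[i["cx"],i["cy"]]
    return (q[:2]/q[2]*f+[i["cx"],i["cy"]])
E
python3 - <<'E'
from h import *
print("knob",tri((463,249),(146,413)))
for a in((418,158),(398,223)):
  for b in((186,350),(173,361),(188,358),(160,383)): print(a,b,tri(a,b))
for a in((540,258),(550,285),(497,338)):
  for b in((160,383),(173,361),(150,405)): print(a,b,tri(a,b))
for z in(.08,.2,.3,.4,.5,.6,.65): print(z,proj("top",[.324,.325,z]).round(),proj("scene",[.324,.325,z]).round(),proj("wrist",[.324,.325,z]).round())
# white table height: rod marks
print("table corner", tri((478,470) if 0 else (465,340),(320,350)))
i=bot.camera_info("wrist");print((-np.array(i["R"]).T@i["t"]).round(3),np.array(i["R"]).round(2).tolist())
E
```

```text
knob (array([0.259, 0.36 , 0.398]), np.float64(0.004))
(418, 158) (186, 350) (array([0.338, 0.301, 0.427]), np.float64(0.019))
(418, 158) (173, 361) (array([0.331, 0.315, 0.439]), np.float64(0.011))
(418, 158) (188, 358) (array([0.333, 0.299, 0.428]), np.float64(0.009))
(418, 158) (160, 383) (array([0.317, 0.329, 0.452]), np.float64(0.008))
(398, 223) (186, 350) (array([0.332, 0.319, 0.358]), np.float64(0.006))
(398, 223) (173, 361) (array([0.323, 0.334, 0.374]), np.float64(0.002))
(398, 223) (188, 358) (array([0.326, 0.317, 0.359]), np.float64(0.006))
(398, 223) (160, 383) (array([0.309, 0.349, 0.393]), np.float64(0.023))
(540, 258) (160, 383) (array([0.248, 0.343, 0.391]), np.float64(0.097))
(540, 258) (173, 361) (array([0.261, 0.33 , 0.379]), np.float64(0.124))
(540, 258) (150, 405) (array([0.235, 0.352, 0.401]), np.float64(0.071))
(550, 285) (160, 383) (array([0.237, 0.349, 0.372]), np.float64(0.107))
(550, 285) (173, 361) (array([0.25 , 0.336, 0.36 ]), np.float64(0.135))
(550, 285) (150, 405) (array([0.225, 0.358, 0.382]), np.float64(0.08))
(497, 338) (160, 383) (array([0.238, 0.366, 0.304]), np.float64(0.072))
(497, 338) (173, 361) (array([0.252, 0.352, 0.284]), np.float64(0.102))
(497, 338) (150, 405) (array([0.225, 0.376, 0.32 ]), np.float64(0.043))
0.08 [214. 330.] [367. 371.] [ 78. 356.]
0.2 [203. 339.] [379. 321.] [ 36. 415.]
0.3 [191. 350.] [391. 267.] [ -4. 477.]
0.4 [174. 364.] [407. 198.] [-45. 546.]
0.5 [150. 385.] [428. 105.] [-80. 617.]
0.6 [112. 418.] [458. -26.] [-105.  682.]
0.65 [ 83. 443.] [ 478. -113.] [-114.  711.]
table corner (array([ 0.241,  0.077, -0.084]), np.float64(0.028))
[0.108 0.669 0.373] [[0.26, 0.97, 0.0], [0.93, -0.25, 0.26], [0.25, -0.06, -0.97]]
```

>>> {"method": "servo_tool", "body": {"series": [[0,0,0.33,0,0,0,0],[0,0,0.67,0,0,0,0],[0,0,1,0,0,0,0],[0,0,1,0,0,0,0]]}}

```text
time: 1.15
tool_pos: [0.173, 0.6557, 0.3924]
tcp_rot: [0.403, 3.113, 0.026]
wrist_force: [0.2, 0.2, 1.8]
width: 1.001
grip_force: 0.0
```

>>> {"method": "servo_tool", "body": {"series": [[-0.09,-0.32,0,0,0,0,0],[-0.17,-0.65,0,0,0,0,0],[-0.25,-0.96,0,0,0,0,0],[-0.25,-0.96,0,0,0,0,0],[-0.25,-0.96,0,0,0,0,0]]}}

```text
time: 1.65
tool_pos: [0.1344, 0.508, 0.3818]
tcp_rot: [0.404, 3.115, 0.003]
wrist_force: [0.6, -0.7, -0.1]
width: 0.999
grip_force: 0.0
```

Run:
```python
from h import *
s=bot.read_state();print(s["time"],s["q"],s["tool_pos"],s["tcp_rot"])
```

```text
1.65 [ 1.26474129e+00 -8.03813776e-02  1.70637992e+00  7.59959165e-05
  1.51362346e+00 -4.81456094e-02] [0.13436426 0.50795556 0.38181002] [4.03972700e-01 3.11523498e+00 3.06780204e-03]
```

>>> {"method": "servo_tool", "body": {"series": [[-0.05,-0.18,0.25,0,0,0,0],[-0.1,-0.37,0.5,0,0,0,0],[-0.15,-0.55,0.75,0,0,0,0],[-0.2,-0.73,1,0,0,0,0],[-0.2,-0.73,1,0,0,0,0]]}}

```text
time: 2.15
tool_pos: [0.1047, 0.3994, 0.5397]
tcp_rot: [0.404, 3.113, 0.021]
wrist_force: [0.4, 0.0, -0.0]
width: 1.001
grip_force: 0.0
```

>>> {"method": "servo_tool", "body": {"series": [[-0.05,-0.18,0.3,0,0,0,0],[-0.1,-0.37,0.6,0,0,0,0],[-0.13,-0.53,0.8,0,0,0,0],[-0.13,-0.53,1,0,0,0,0],[-0.13,-0.53,1,0,0,0,0]]}}

```text
time: 2.65
tool_pos: [0.0854, 0.3206, 0.6861]
tcp_rot: [0.404, 3.114, 0.015]
wrist_force: [-0.4, 0.6, 0.2]
width: 0.997
grip_force: 0.0
```

Run:
```python
from h import *
s=bot.read_state();print(s["time"],s["q"].round(3) if hasattr(s["q"],"round") else s["q"],s["tool_pos"],s["tcp_rot"])
cv2.imwrite("pics/scene2.png",bot.read_camera("scene")[:,:,::-1])
```

```text
2.65 [ 1.235 -0.31   1.331  0.     2.11  -0.078] [0.08544273 0.32057288 0.68612267] [0.40385449 3.11354098 0.0147047 ]
```

View pics/scene2.png

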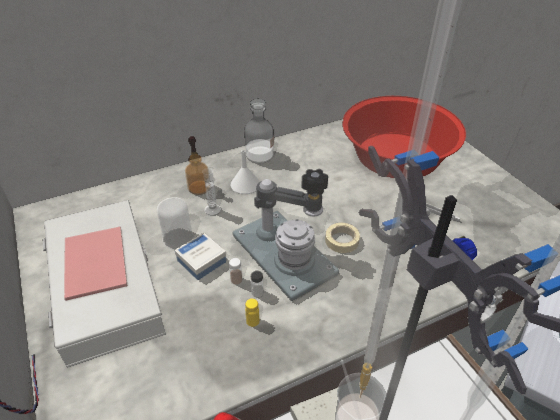

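>>> {"method": "servo_tool", "body": {"series": [[-0.06,-0.23,0,0,0,0,0],[-0.12,-0.46,0,0,0,0,0],[-0.12,-0.46,0,0,0,0,0]]}}

```text
time: 3.0
tool_pos: [0.0665, 0.2487, 0.6821]
tcp_rot: [0.404, 3.115, 0.003]
wrist_force: [-0.2, -0.1, 1.0]
width: 0.999
grip_force: 0.0
```

>>> {"method": "servo_tool", "body": {"series": [[0.22,-0.07,0,0,0,0.03,0],[0.42,-0.17,0,0,0,0.06,0],[0.61,-0.3,0,0,0,0.09,0],[0.78,-0.45,0,0,0,0.12,0],[0.92,-0.61,0,0,0,0.15,0],[0.92,-0.61,0,0,0,0.15,0]]}}

```text
time: 3.6
tool_pos: [0.2086, 0.1582, 0.6792]
tcp_rot: [0.326, -3.122, 0.004]
wrist_force: [-0.1, 0.1, -1.4]
width: 1.001
grip_force: 0.0
```

>>> {"method": "servo_tool", "body": {"series": [[0.13,-0.2,0,0,0,0.04,0],[0.24,-0.42,0,0,0,0.08,0],[0.31,-0.62,0,0,0,0.12,0],[0.31,-0.62,0,0,0,0.16,0],[0.31,-0.62,0,0,0,0.2,0],[0.31,-0.62,0,0,0,0.2,0]]}}

```text
time: 4.2
tool_pos: [0.2529, 0.0666, 0.6801]
tcp_rot: [1.282, -2.866, -0.001]
wrist_force: [-0.6, -0.4, 0.1]
width: 0.998
grip_force: 0.0
```

Run:
```python
from h import *
s=bot.read_state();print(s["time"],np.round(s["q"],3),s["tool_pos"],s["tcp_rot"])
```

```text
4.2 [ 0.162 -0.428  1.417  0.     2.155 -2.25 ] [0.25288596 0.06656137 0.68011171] [ 1.28210696e+00 -2.86569353e+00 -1.43125159e-03]
```

>>> {"method": "servo_tool", "body": {"series": [[0.17,0.02,-0.23,0,0,0,0],[0.33,0.04,-0.46,0,0,0,0],[0.5,0.06,-0.7,0,0,0,0],[0.66,0.08,-0.93,0,0,0,0]]}}

```text
time: 4.6
tool_pos: [0.3517, 0.0794, 0.5393]
tcp_rot: [1.28, -2.868, -0.001]
wrist_force: [0.6, 0.1, 0.6]
width: 1.004
grip_force: 0.0
```

>>> {"method": "servo_tool", "body": {"series": [[0.17,0.02,-0.23,0,0,0,0],[0.33,0.04,-0.46,0,0,0,0],[0.5,0.06,-0.7,0,0,0,0],[0.66,0.08,-0.93,0,0,0,0]]}}

```text
time: 5.0
tool_pos: [0.4503, 0.0917, 0.3994]
tcp_rot: [1.28, -2.868, -0.001]
wrist_force: [1.6, -0.5, 1.0]
width: 1.002
grip_force: 0.0
```

>>> {"method": "servo_tool", "body": {"series": [[0.17,0.02,-0.23,0,0,0,0],[0.33,0.04,-0.46,0,0,0,0],[0.5,0.06,-0.7,0,0,0,0],[0.66,0.08,-0.93,0,0,0,0],[0.66,0.08,-0.93,0,0,0,0],[0.66,0.08,-0.93,0,0,0,0]]}}

```text
time: 5.6
tool_pos: [0.5476, 0.1033, 0.2605]
tcp_rot: [1.28, -2.864, -0.002]
wrist_force: [0.5, 0.1, 1.0]
width: 0.998
grip_force: 0.0
```

Run:
```python
from h import *
s=bot.read_state();print(s["time"],np.round(s["q"],3),s["tool_pos"],s["tcp_rot"],s["wrist_force"],s["torque"])
info=bot.camera_info("wrist")
im=bot.read_camera("wrist"); cv2.imwrite("pics/w2.png",im[:,:,::-1]); np.save("w2.npy",im)
np.savez("w2i.npz",**{k:np.array(v) for k,v in info.items() if k in("R","t","cx","cy","vertical_fov")})
for n,z in(("star_knob",.1735),("pivot_top",.139),("screw_boss",.139),("vessel",0),("vial_0",0)):
    for m in bot.mark_of(n,"wrist")[:3]:
        u,v=px(m); print(n,round(m["score"],2),round(u),round(v),onplane("wrist",u,v,z,info).round(4))
t=bot.trace("star_knob","wrist")
for m in t[:2]:
    ys,xs=np.nonzero(m["mask"]);print(m["score"],xs.min(),xs.max(),ys.min(),ys.max()); 
np.save("mk.npy",t[0]["mask"])
print(proj("wrist",[.549,.103,.1735]))
```

```text
5.6 [ 0.142  0.027  1.819  0.     1.3   -2.27 ] [0.54757752 0.10334954 0.26050713] [ 1.28045246e+00 -2.86375352e+00 -2.46795457e-03] [0.46421514 0.12708675 1.01547789] [ 0.03519411 -0.03355177  0.04805599]
star_knob 0.8 274 211 [0.5491 0.1022 0.1735]
pivot_top 0.64 218 276 [0.6361 0.1214 0.139 ]
screw_boss 0.76 273 200 [0.5505 0.1014 0.139 ]
vessel 0.87 302 203 [0.5499 0.1549 0.    ]
vial_0 0.91 305 282 [0.6215 0.2445 0.    ]
vial_0 0.73 331 262 [0.5744 0.2447 0.    ]
0.66 243 303 171 242
[278.11401086 209.3324519 ]
```

View pics/w2.png

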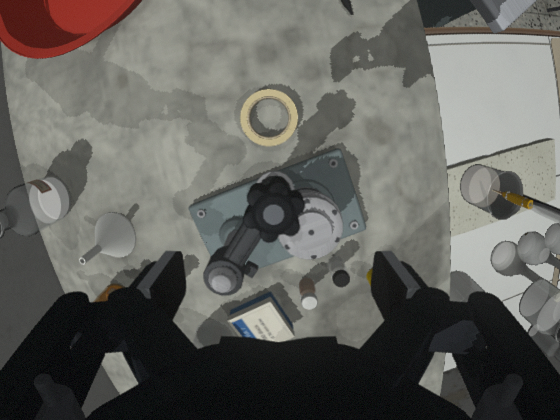

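Run:
```python
from h import *
im=np.load("w2.npy");mk=np.load("mk.npy");d=np.load("w2i.npz");R,t=d["R"],d["t"];f=210/np.tan(np.radians(d["vertical_fov"]/2))
def pw(P):
    q=P@R.T+t;r=np.hypot(q[...,0],q[...,1]);k=np.arctan2(r,q[...,2])*f/r
    return (q[...,0]*k+d["cx"]).astype(np.float32),(q[...,1]*k+d["cy"]).astype(np.float32)
g=np.linspace(-.035,.035,400);X,Y=np.meshgrid(.549+g,.102-g);z=.1875
u,v=pw(np.stack([X,Y,X*0+z],-1))
a=cv2.remap(im,u,v,cv2.INTER_CUBIC);b=cv2.remap(mk.astype(np.uint8)*255,u,v,cv2.INTER_LINEAR)
a=np.clip(a.astype(float)*2,0,255).astype(np.uint8)
c=cv2.cvtColor(b,cv2.COLOR_GRAY2BGR);cv2.imwrite("pics/rect.png",np.hstack([a[:,:,::-1],c]))
M=cv2.moments(b,True);cx,cy=M["m10"]/M["m00"],M["m01"]/M["m00"];print("centroid",.549+g[int(cx)],.102-g[int(cy)],M["m00"]**.5*(.07/400))
ys,xs=np.nonzero(b>127);x=.549-.035+xs*.07/399;y=.102+.035-ys*.07/399
for c0 in((x.mean(),y.mean()),(.549,.102)):
    r=np.hypot(x-c0[0],y-c0[1]);th=np.arctan2(y-c0[1],x-c0[0])
    bins=np.linspace(-np.pi,np.pi,73);pr=np.array([r[(th>=lo)&(th<hi)].max() for lo,hi in zip(bins[:-1],bins[1:])]);tc=(bins[1:]+bins[:-1])/2
    s=(pr*np.exp(6j*tc)).sum();print(np.degrees(np.angle(s))/6,abs(s)/36,(pr*1000).round(0).tolist())
```

```text
centroid 0.5452280701754386 0.097 0.03974927672297951
-23.019348550101835 0.0013367146606052128 [20.0, 21.0, 22.0, 23.0, 23.0, 25.0, 25.0, 25.0, 26.0, 26.0, 26.0, 26.0, 26.0, 25.0, 24.0, 23.0, 22.0, 22.0, 22.0, 22.0, 21.0, 21.0, 20.0, 20.0, 19.0, 18.0, 18.0, 19.0, 20.0, 21.0, 22.0, 23.0, 24.0, 24.0, 24.0, 23.0, 23.0, 21.0, 19.0, 20.0, 23.0, 25.0, 26.0, 26.0, 26.0, 25.0, 24.0, 23.0, 20.0, 21.0, 24.0, 24.0, 25.0, 25.0, 25.0, 24.0, 23.0, 21.0, 20.0, 18.0, 18.0, 20.0, 21.0, 21.0, 21.0, 21.0, 21.0, 21.0, 21.0, 21.0, 20.0, 20.0]
-23.31102992907499 0.001416368565470636 [24.0, 24.0, 24.0, 26.0, 28.0, 29.0, 30.0, 31.0, 32.0, 32.0, 32.0, 32.0, 31.0, 30.0, 29.0, 27.0, 27.0, 27.0, 26.0, 25.0, 24.0, 22.0, 20.0, 20.0, 21.0, 21.0, 21.0, 22.0, 22.0, 22.0, 22.0, 22.0, 21.0, 20.0, 16.0, 15.0, 15.0, 16.0, 18.0, 19.0, 20.0, 20.0, 20.0, 20.0, 19.0, 19.0, 18.0, 16.0, 15.0, 14.0, 15.0, 16.0, 18.0, 19.0, 20.0, 20.0, 20.0, 20.0, 20.0, 19.0, 18.0, 17.0, 17.0, 16.0, 18.0, 20.0, 21.0, 22.0, 22.0, 23.0, 23.0, 24.0]
```

View pics/rect.png

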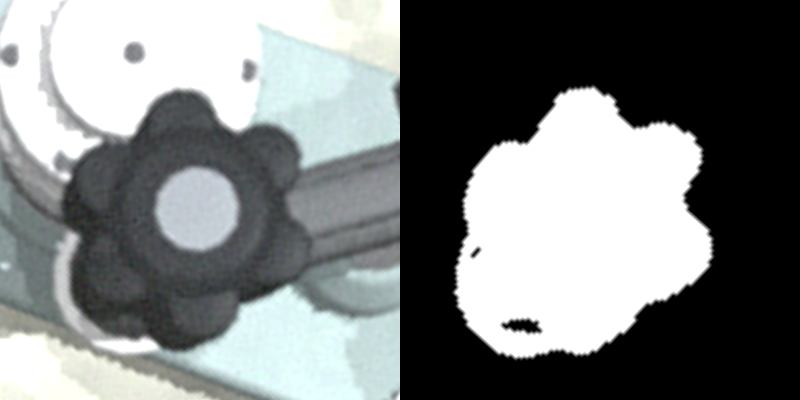

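>>> {"method": "servo_tool", "body": {"series": [[0.008,-0.012,-0.2,0,0,-0.03,0],[0.008,-0.012,-0.4,0,0,-0.058,0],[0.008,-0.012,-0.55,0,0,-0.058,0],[0.008,-0.012,-0.66,0,0,-0.058,0],[0.008,-0.012,-0.72,0,0,-0.058,0],[0.008,-0.012,-0.72,0,0,-0.058,0]], "newtons": 60}}

```text
time: 6.55
tool_pos: [0.5489, 0.1002, 0.154]
tcp_rot: [1.016, -2.971, -0.001]
wrist_force: [-0.8, 0.5, 1.4]
width: 1.003
grip_force: 0.0
```

>>> {"method": "servo_tool", "body": {"series": [[0,0,0,0,0,0,0.3],[0,0,0,0,0,0,0.6],[0,0,0,0,0,0,1],[0,0,0,0,0,0,1],[0,0,0,0,0,0,1],[0,0,0,0,0,0,1],[0,0,0,0,0,0,1],[0,0,0,0,0,0,1]], "newtons": 60}}

```text
time: 7.35
tool_pos: [0.5504, 0.1006, 0.1564]
tcp_rot: [-1.017, 2.971, -0.0]
wrist_force: [-2.0, 0.6, 6.9]
width: 0.472
grip_force: 60.4
```

```bash
cat >> h.py <<'E'
def st():
    s=bot.read_state();print(s["time"],np.round(s["q"],3),np.round(s["tool_pos"],4),"F",np.round(s["wrist_force"],1),"T",np.round(s["torque"],3),"w",round(s["width"],3),round(s["grip_force"],1),"j6",np.round(s["joint_torque"][5],3),"yaw",np.degrees(np.arctan2(*cv2.Rodrigues(np.array(s["tcp_rot"]))[0][[1,0],1])).round(1))
E
python3 -c "from h import *;st()"
```

```text
7.35 [ 0.136  0.105  1.934  0.     1.101 -2.094] [0.5504 0.1006 0.1564] F [-2.   0.6  6.9] T [ 0.05   0.312 -0.095] w 0.472 60.4 j6 -0.09 yaw 127.8
```

>>> {"method": "servo_tool", "body": {"series": [[-0.006,0.032,0,0,0,-0.017,1],[-0.011,0.063,0,0,0,-0.034,1],[-0.014,0.095,0,0,0,-0.051,1],[-0.016,0.126,0,0,0,-0.068,1],[-0.015,0.158,0,0,0,-0.085,1],[-0.014,0.189,0,0,0,-0.103,1],[-0.01,0.22,0,0,0,-0.12,1],[-0.005,0.252,0,0,0,-0.137,1],[0.003,0.283,0,0,0,-0.154,1],[0.011,0.313,0,0,0,-0.171,1]]}}

```text
time: 8.35
tool_pos: [0.5496, 0.1468, 0.1563]
tcp_rot: [0.189, -3.132, 0.002]
wrist_force: [-10.6, -2.0, 11.1]
width: 0.474
grip_force: 61.1
```

```bash
python3 -c "from h import *;st()"
```

```text
8.35 [ 2.180e-01  1.260e-01  1.910e+00 -1.000e-03  1.109e+00 -1.473e+00] [0.5496 0.1468 0.1563] F [-10.6  -2.   11.1] T [-0.494  1.455 -0.003] w 0.474 61.1 j6 -0.645 yaw 96.9
```

>>> {"method": "servo_tool", "body": {"series": [[-0.006,0.015,0,0,0,-0.01,1],[-0.004,0.03,0,0,0,-0.018,1],[0,0.045,0,0,0,-0.023,1],[0.003,0.06,0,0,0,-0.023,1],[0.003,0.06,0,0,0,-0.023,1]]}}

```text
time: 8.85
tool_pos: [0.5519, 0.1555, 0.1564]
tcp_rot: [-0.079, 3.14, -0.003]
wrist_force: [-4.8, -4.4, 6.9]
width: 0.469
grip_force: 61.0
```

```bash
python3 -c "from h import *;st()"
```

```text
8.85 [ 0.232  0.132  1.904 -0.002  1.106 -1.388] [0.5519 0.1555 0.1564] F [-4.8 -4.4  6.9] T [-0.575  0.549 -0.102] w 0.469 61.0 j6 -0.116 yaw 92.9
```

>>> {"method": "servo_tool", "body": {"series": [[0.005,0.012,0,0,0,-0.005,1],[0.01,0.024,0,0,0,-0.01,1],[0.01,0.024,0,0,0,-0.01,1]]}}

```text
time: 9.15
tool_pos: [0.5528, 0.1579, 0.1564]
tcp_rot: [0.03, -3.14, 0.006]
wrist_force: [-6.7, -8.0, 10.8]
width: 0.472
grip_force: 61.2
```

```bash
python3 -c "from h import *;st()"
```

```text
9.15 [ 0.237  0.136  1.899 -0.004  1.108 -1.351] [0.5528 0.1579 0.1564] F [-6.7 -8.  10.8] T [-1.121  0.866 -0.11 ] w 0.472 61.2 j6 0.012 yaw 91.1
```

>>> {"method": "servo_tool", "body": {"series": [[0.003,0.012,0,0,0,-0.005,1],[0.006,0.024,0,0,0,-0.01,1],[0.006,0.024,0,0,0,-0.01,1]]}}

```text
time: 9.45
tool_pos: [0.5529, 0.1583, 0.1563]
tcp_rot: [-0.019, -3.138, 0.015]
wrist_force: [-8.5, -18.7, 13.4]
width: 0.476
grip_force: 61.7
```

```bash
python3 -c "from h import *;st()"
```

```text
9.45 [ 0.241  0.139  1.896 -0.009  1.112 -1.314] [0.5529 0.1583 0.1563] F [ -8.5 -18.7  13.4] T [-2.489  1.19  -0.121] w 0.476 61.7 j6 0.05 yaw 89.3
```

>>> {"method": "servo_tool", "body": {"series": [[-0.006,-0.012,0.006,0,0,0,1],[-0.012,-0.024,0.012,0,0,0,1],[-0.012,-0.024,0.012,0,0,0,1]], "newtons": 80}}

```text
time: 9.75
tool_pos: [0.5526, 0.1578, 0.1566]
tcp_rot: [0.02, 3.141, -0.005]
wrist_force: [0.0, -6.4, 0.2]
width: 0.466
grip_force: 81.6
```

>>> {"method": "servo_tool", "body": {"series": [[0,0,-0.001,0,0,-0.04,1],[0,0,-0.003,0,0,-0.08,1],[0,0,-0.004,0,0,-0.12,1],[0,0,-0.005,0,0,-0.16,1],[0,0,-0.007,0,0,-0.2,1]]}}

```text
time: 10.25
tool_pos: [0.5524, 0.1574, 0.1555]
tcp_rot: [0.996, 2.978, -0.007]
wrist_force: [-1.1, -9.7, 1.9]
width: 0.471
grip_force: 81.3
```

```bash
python3 -c "from h import *;st()"
```

```text
10.25 [ 0.237  0.136  1.901 -0.005  1.106 -0.686] [0.5524 0.1574 0.1555] F [-1.1 -9.7  1.9] T [-1.339  0.058  0.137] w 0.471 81.3 j6 -1.17 yaw 53.0
```

>>> {"method": "servo_tool", "body": {"series": [[0,0,-0.001,0,0,-0.04,1],[0,0,-0.003,0,0,-0.08,1],[0,0,-0.004,0,0,-0.12,1],[0,0,-0.005,0,0,-0.14,1]]}}

```text
time: 10.65
tool_pos: [0.5522, 0.1572, 0.1548]
tcp_rot: [1.62, 2.69, -0.008]
wrist_force: [-1.3, -9.5, 1.9]
width: 0.467
grip_force: 81.5
```

```bash
python3 -c "from h import *;st()"
```

```text
10.65 [ 0.237  0.137  1.902 -0.005  1.105 -0.248] [0.5522 0.1572 0.1548] F [-1.3 -9.5  1.9] T [-1.446  0.181  0.153] w 0.467 81.5 j6 -0.157 yaw 27.9
```

>>> {"method": "servo_tool", "body": {"series": [[0,0,-0.001,0,0,-0.04,1],[0,0,-0.003,0,0,-0.08,1],[0,0,-0.003,0,0,-0.1,1]]}}

```text
time: 10.95
tool_pos: [0.552, 0.1571, 0.1543]
tcp_rot: [2.02, 2.403, -0.008]
wrist_force: [-2.4, -10.3, 1.3]
width: 0.469
grip_force: 81.8
```

```bash
python3 -c "from h import *;st()"
```

```text
10.95 [ 0.237  0.137  1.903 -0.005  1.105  0.066] [0.552  0.1571 0.1543] F [ -2.4 -10.3   1.3] T [-1.495  0.32   0.151] w 0.469 81.8 j6 -0.159 yaw 9.9
```

>>> {"method": "servo_tool", "body": {"series": [[0,0,-0.001,0,0,-0.04,1],[0,0,-0.003,0,0,-0.08,1],[0,0,-0.003,0,0,-0.1,1]]}}

```text
time: 11.25
tool_pos: [0.5517, 0.1571, 0.1538]
tcp_rot: [2.371, 2.057, -0.008]
wrist_force: [-2.7, -9.5, 2.9]
width: 0.464
grip_force: 81.9
```

```bash
python3 -c "from h import *;st()"
```

```text
11.25 [ 0.237  0.137  1.903 -0.005  1.105  0.381] [0.5517 0.1571 0.1538] F [-2.7 -9.5  2.9] T [-1.498  0.385  0.165] w 0.464 81.9 j6 -0.161 yaw -8.1
```

>>> {"method": "servo_tool", "body": {"series": [[0,0,-0.001,0,0,-0.04,1],[0,0,-0.003,0,0,-0.08,1],[0,0,-0.003,0,0,-0.1,1]]}}

```text
time: 11.55
tool_pos: [0.5515, 0.1572, 0.1533]
tcp_rot: [2.663, 1.661, -0.008]
wrist_force: [-3.4, -9.7, 3.1]
width: 0.467
grip_force: 82.0
```

```bash
python3 -c "from h import *;st()"
```

```text
11.55 [ 0.237  0.138  1.904 -0.005  1.104  0.695] [0.5515 0.1572 0.1533] F [-3.4 -9.7  3.1] T [-1.412  0.477  0.155] w 0.467 82.0 j6 -0.164 yaw -26.1
```

>>> {"method": "servo_tool", "body": {"series": [[0,0,-0.001,0,0,-0.04,1],[0,0,-0.003,0,0,-0.08,1],[0,0,-0.003,0,0,-0.1,1]]}}

```text
time: 11.85
tool_pos: [0.5513, 0.1573, 0.1529]
tcp_rot: [2.89, 1.224, -0.007]
wrist_force: [-4.6, -9.0, 3.9]
width: 0.465
grip_force: 82.0
```

```bash
python3 -c "from h import *;st()"
```

```text
11.85 [ 0.237  0.138  1.904 -0.005  1.104  1.009] [0.5513 0.1573 0.1529] F [-4.6 -9.   3.9] T [-1.247  0.613  0.246] w 0.465 82.0 j6 -0.039 yaw -44.1
```

>>> {"method": "servo_tool", "body": {"series": [[0,0,-0.001,0,0,-0.04,1],[0,0,-0.003,0,0,-0.08,1],[0,0,-0.003,0,0,-0.1,1]]}}

```text
time: 12.15
tool_pos: [0.5511, 0.1575, 0.1525]
tcp_rot: [3.045, 0.757, -0.007]
wrist_force: [-4.2, -8.7, 3.3]
width: 0.468
grip_force: 82.0
```

```bash
python3 -c "from h import *;st()"
```

```text
12.15 [ 0.237  0.138  1.905 -0.004  1.103  1.322] [0.5511 0.1575 0.1525] F [-4.2 -8.7  3.3] T [-1.145  0.741  0.44 ] w 0.468 82.0 j6 0.13 yaw -62.1
```

>>> {"method": "servo_tool", "body": {"series": [[0,0,-0.001,0,0,-0.035,1],[0,0,-0.002,0,0,-0.07,1],[0,0,-0.004,0,0,-0.11,1],[0,0,-0.005,0,0,-0.15,1],[0,0,-0.006,0,0,-0.19,1],[0,0,-0.008,0,0,-0.23,1],[0,0,-0.009,0,0,-0.265,1],[0,0,-0.009,0,0,-0.28,1],[0,0,-0.009,0,0,-0.28,1]]}}

```text
time: 13.05
tool_pos: [0.5512, 0.1582, 0.1513]
tcp_rot: [3.078, -0.608, -0.004]
wrist_force: [-4.4, -8.5, 4.0]
width: 0.465
grip_force: 82.2
```

```bash
python3 -c "from h import *;st()"
```

```text
13.05 [ 0.238  0.139  1.906 -0.003  1.1    2.2  ] [0.5512 0.1582 0.1513] F [-4.4 -8.5  4. ] T [-0.833  0.645  0.016] w 0.465 82.2 j6 0.316 yaw -112.4
```

>>> {"method": "servo_tool", "body": {"series": [[0,0,0,0,0,-0.012,1],[0,0,-0.0005,0,0,-0.024,1]]}}

```text
time: 13.25
tool_pos: [0.5512, 0.1582, 0.1512]
tcp_rot: [3.053, -0.723, -0.003]
wrist_force: [-4.8, -8.2, 3.8]
width: 0.469
grip_force: 81.9
```

```bash
python3 -c "from h import *;st()"
```

```text
13.25 [ 0.238  0.14   1.906 -0.003  1.1    2.275] [0.5512 0.1582 0.1512] F [-4.8 -8.2  3.8] T [-0.711  0.611  0.435] w 0.469 81.9 j6 0.053 yaw -116.7
```

>>> {"method": "servo_tool", "body": {"series": [[0,0,0,0,0,0,0.9],[0,0,0,0,0,0,0.5],[0,0,0,0,0,0,0],[0,0,0,0,0,0,0],[0,0,0,0,0,0,0],[0,0,0,0,0,0,0],[0,0,0.1,0,0,0,0],[0,0,0.3,0,0,0,0],[0,0,0.55,0,0,0,0],[0,0,0.8,0,0,0,0],[0,0,0.8,0,0,0,0],[0,0,0.8,0,0,0,0]]}}

```text
time: 14.45
tool_pos: [0.5536, 0.1603, 0.274]
tcp_rot: [-3.055, 0.723, -0.006]
wrist_force: [0.2, -0.8, -0.6]
width: 0.996
grip_force: 0.0
```

Run:
```python
from h import *
st()
info=bot.camera_info("wrist");im=bot.read_camera("wrist")
for n,z in(("star_knob",.1675),("pivot_top",.139),("vial_0",0)):
    for m in bot.mark_of(n,"wrist")[:3]:
        u,v=px(m); print(n,round(m["score"],2),round(u),round(v),onplane("wrist",u,v,z,info).round(4))
f=210/np.tan(np.radians(info["vertical_fov"]/2));R=np.array(info["R"]);t=np.array(info["t"])
g=np.linspace(-.035,.035,400);X,Y=np.meshgrid(.552+g,.158-g)
q=np.stack([X,Y,X*0+.181],-1)@R.T+t;r=np.hypot(q[...,0],q[...,1]);k=np.arctan2(r,q[...,2])*f/r
a=cv2.remap(im,(q[...,0]*k+info["cx"]).astype(np.float32),(q[...,1]*k+info["cy"]).astype(np.float32),cv2.INTER_CUBIC)
s=cv2.resize(bot.read_camera("scene")[130:350,180:400],(400,400))
cv2.imwrite("pics/end.png",np.hstack([np.clip(a*2.,0,255).astype(np.uint8),s])[:,:,::-1])
```

```text
14.45 [0.239 0.051 1.77  0.    1.316 2.274] [0.5536 0.1603 0.274 ] F [ 0.2 -0.8 -0.6] T [-0.022 -0.001 -0.022] w 0.996 0.0 j6 -0.0 yaw -116.6
star_knob 0.93 285 202 [0.5513 0.1553 0.1675]
pivot_top 0.84 271 92 [0.6353 0.1258 0.139 ]
vial_0 0.91 211 187 [0.574  0.2507 0.    ]
vial_0 0.86 194 154 [0.623  0.2492 0.    ]
vial_0 0.75 187 223 [0.5458 0.3054 0.    ]
```

View pics/end.png

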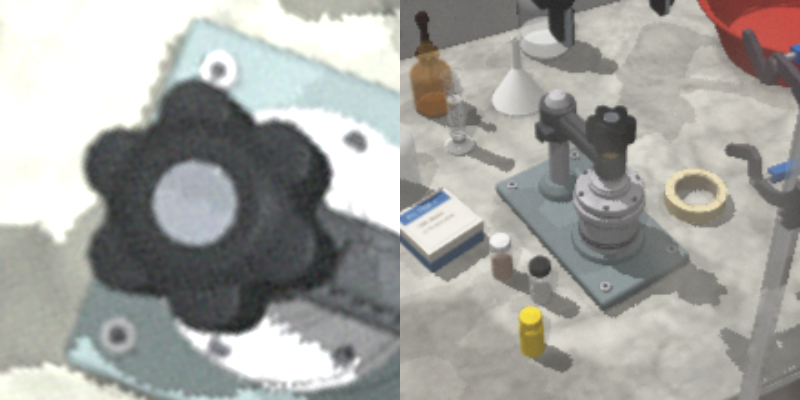

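The picture shows the knob (rectified 195,203) centred over the lid, with its lobes where the grip left them. The arm is at its stop and both vials, the white-cap and the black-cap one, are standing where they were.

```bash
python3 -c "
from h import *
print(bot.finish_job())"
```

```text
the job is handed in; nothing more can be done
None
```

I handed the job in at about 14.6 s of the 72 s allowed. The swing arm is against its stop, and the knob was turned about 61° past the felt bite and then let go. In the last picture both vials stand where they were. I did not get a verdict or a reading of the force on the lid.

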